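# Load a bisque coaster into the painting jig

### The arm

A 6-joint arm with a two-finger parallel gripper is mounted at the origin on the work surface. World frame = base frame: x ahead of the robot, y to its left, z up, the work surface at z = 0. Lengths are in m, angles in rad, forces in N, time in s.
With the tool pointing down it reaches from about 0.375 to 0.75 m from the base axis. Payload 9 kg.
Tool frame: the origin (TCP) lies midway between the tips of the shut fingers; the grasp point (between the pads) lies grip_point_offset behind it (grip_point_offset is the distance from the TCP to the grasp point, in m); z points along the fingers, y is the line along which they close (so a half turn about z gives the same grasp; the last joint's range is limited). The gripper opens to 85 mm and grips with 20 to 120 N. Pads are 22 mm wide; open, the fingers measure 114 mm over their backs; the gripper's body (76 mm by 85 mm) begins 54 mm behind the grasp point. The pads swing forward as they close: fully open they stand 13 mm farther back than shut.
Start: joints at [1.066, 0.104, 0.097, 1.564, 0, 1.353], TCP at [0.17, 0.576, 0.231] pointing down, gripper open.
Joint ranges: [-2.99, 2.99], [-0.84, 1.86], [-1.1, 1.16], [-1.84, 2.11], [-1.51, 1.56], [-3.14, 3.14]. Speed limits (rad/s): [2.22, 2.22, 2.57, 3.14, 3.14, 3.14].

### API

Orientations are given as a unit quaternion [x, y, z, w].
In Python, from rig import * gives the robot as it stands. The module is installed in compiled form; this text tells all that it offers.
- The arm moves only by the tool send_rows, never from a script. Its argument "increments" is one flat list of numbers, 7 for each row, row after row: the shift along the tool's x, y, z in m, then the turn, a rotation vector about the tool's x, y, z in degrees, then the closure in counts, from 0 (fully open) to 255 (shut). In form: [dx, dy, dz, wx, wy, wz, hand, dx, dy, dz, wx, wy, wz, hand, ...]. A call has 1 to 12 rows; each row shifts and turns the commanded pose from where the row before left it, along the tool's axes as they then stand; what a row does not reach is not made up. A row lasts 1/10 s, in which the tool goes at most 50 mm and 8.59 degrees, less where a joint would pass 70% of its speed; a pose out of reach is approached as far as the arm can. A call with a gripper value outside its range is refused whole. The fingers move at their own pace and stop on an object; the grip force is fixed at half the most. Time passes only in rows, so rows that do not move let the fingers close. It gives the time, the measured TCP pose, the force, the opening and the grip force at its end, in the units of the state.
- state(): the state, without advancing time (a new reading comes with each control period).
- snapshot(name): name is "scene" or "top" or "wrist"; returns a dict with "color" (480x640x3 uint8, red, green, blue), "intrinsics" (3x3 intrinsics, pixels), "view" (4x4, takes a point from world to camera coordinates). Camera axes: x right, y down, z forward; pixel columns grow to the right and rows downward; lengths in m; the calibration is good to about 2 mm. A picture is of the moment at which its call begins. There is no depth.
- hand_in(): hands the job in; it is judged then, once.
The state is a dict: "clock": time; "joints": joint angles; "qd": joint speeds; "joint_torque": joint torques, N m; "position": TCP position; "eef_rot": TCP orientation; "contact_force": force on the tool from outside, world axes, zero at the start; "moment": the same for the moment, N m; "width": opening from 0.0 (shut) to 1.0 (fully open); "grip_force": force on a finger pad.
Only numpy, scipy, OpenCV 4.12 (cv2) and the standard library are available. Lean on these libraries where they do the work, as an engineer would, in place of code of your own. Each camera call takes 0.05 s, during which the arm holds its last target. There are 200 camera calls.

### The job

In the plywood jig, push the round bisque coaster along its channel and over the raised metal lip so that it drops flat into the pocket beyond, then press it firmly but gently home against the pocket's metal end stop for a moment; bisque chips, so never force it. Once it lies home, swing the wooden latch fully across on top of it to lock it in and let go, leaving the other things where they are.

Things in the scene. Friction and masses are not known exactly. Their poses are not given: they have to be found in the camera images.
- jig: Fixed plywood jig on the table, 200 mm (x) by 300 mm (y); origin: centre of its underside; +y is the push direction. A channel 96 mm wide about x = 0 runs along y between wooden rails 10 mm wide, tops 26 mm high, open at the -y end. Its deck (y -150 to -5 mm) is 18 mm high; then come the lip, the pocket (floor 18 mm high) and the end stop.
- lip (a point): Middle of the top of the raised aluminium lip across the jig's channel, on its pocket-side edge (jig x 0, y -2 mm, z 21 mm). From the deck it ramps up at 18 degrees (y -14 to -5 mm), 3 mm high; its crest is 3 mm long; then it drops straight down 3 mm to the pocket floor.
- stop: Fixed wooden cross block closing the pocket, 94 mm wide (x), 22 mm long (y), 20 mm high; origin: bottom edge of its lip-side face, jig y +124 mm, z 18 mm. It carries the end stop proper: an aluminium pad 60 mm wide, 6 mm thick, 14 mm high on two rods, clamped rigid. The pad was set by hand: its face stands 6 to 30 mm out from the block towards the lip, not measured: feel for it.
- coaster: White unglazed ceramic disc, 92 mm across, 14 mm thick, about 0.19 kg, too wide to grasp; origin: centre of its underside. Starts flat on the deck short of the lip. Pushed at its rear edge (a few N) it rides up the ramp, tips over, its rear rising up to 6 mm for a while, and drops in, its top then 32 mm above the table. Brittle: never 20 N on it; 7 to 12 N held against the stop is right.
- latch (a joint): Angle in rad: 0 = bar along the jig's +y beside the pocket (open); grows clockwise seen from above; 1.57 = along the jig's +x, across the coaster; ends at 1.6. Stays where left; 0.7 N at the peg turns it. Dark wooden bar 16 mm wide, 8 mm thick, underside 34.5 mm above the table, 2.5 mm over a seated coaster.
- latch_pivot (a point): The latch's upright pivot axis, at the height of the bar's underside: jig x -70 mm, y +60 mm, z 34.5 mm.
- latch_peg (a point): Centre of the top of the latch's upright round wooden peg, 12 mm thick, 30 mm tall, standing on the bar 62 mm from the pivot; its top is 72.5 mm above the table.
- jar: Small capped jar, 30 mm wide, 34 mm high, standing on the jig's +x margin beside the rail; origin at the centre of its underside. Leave alone.
- rib: Flat wooden modelling rib, 26 by 60 by 8 mm, lying on the jig's +x margin; origin at the centre of its underside. Leave alone.
- paint_a: White paint bottle, 48 mm wide, 130 mm high, on the table; origin at the centre of its underside. Leave alone.
- paint_b: Green paint bottle, 48 mm wide, 130 mm high, on the table; origin at the centre of its underside. Leave alone.
- vase: White bisque vase, 100 mm wide, 160 mm high, on the table; origin at the centre of its underside. Leave alone.
- tileset: Two square white tiles stacked, about 105 mm wide, 14 mm high, on the table; origin at the centre of the underside. Leave alone.
- brush: Paint brush lying flat on the table, about 200 mm long. Leave alone.
Not all that is in view belongs to the job. What is shaped like the coaster but blue or yellow is not meant.

How it is judged:
By the outcome, as a careful person would: the job done as asked, in the order asked, and still so for the second after the job is handed in, with the robot touching nothing.
It also fails if it takes over 72 s, if anything falls off the work surface, if the arm or the gripper's body presses on something with over 40 N, if the wrist force passes 120 N, or if a joint passes its speed limit or range.

## Working session

There is one attempt and no reset: what is moved stays moved. The work goes in short steps, Python scripts to look and compute and a tool call to move; the robot and the scene stay as the last step left them, time stands still between calls to the robot, and variables do not carry over. Pictures are saved under pics/ and viewed, at most 10 in all, crops included, and the job is handed in when it is done.

Besides the shell and the picture viewer there is one more tool, called after "Call:" in YAML: its name, and indented under it one key for each argument. send_rows: Moves the arm, as the interface text tells. Its arguments: {"type":"object","properties":{"increments":{"type":"array"}},"required":["increments"]}

```bash
mkdir -p pics
python3 - <<'E'
from rig import *
import cv2,numpy as np
print(state())
for n in("scene","top"):
    s=snapshot(n); cv2.imwrite(f"pics/{n}0.png",s["color"][:,:,::-1]); print(n,s["intrinsics"].tolist(),np.round(s["view"],4).tolist())
E
```

```text
{'clock': 0.0, 'joints': array([ 1.06632338e+00,  1.04687794e-01,  9.64394367e-02,  1.56391017e+00,
       -1.19170635e-05,  1.35313269e+00]), 'qd': array([ 0.00146083, -0.00016697, -0.00224553,  0.00039422,  0.00097465,
        0.0003563 ]), 'joint_torque': array([-1.36395283e-03, -5.56934059e+01,  5.03645611e+01,  1.69564190e-02,
       -4.97882484e-04, -9.76674635e-07]), 'position': array([0.16953681, 0.57518595, 0.23051265]), 'eef_rot': array([ 1.42913604e-01,  9.89734933e-01, -6.39289885e-04, -2.35041338e-04]), 'contact_force': array([-0.06098758, -0.2368748 , -0.19664726]), 'moment': array([0.01889771, 0.0120219 , 0.05054559]), 'grip_force': 0.0, 'width': 0.9959497414579287}
scene [[624.5526280077037, 0.0, 321.00592813139434], [0.0, 624.5526280077037, 248.68471742691494], [0.0, 0.0, 1.0]] [[0.7664, 0.6419, 0.0245, -0.4], [0.3541, -0.3902, -0.8499, -0.1437], [-0.536, 0.66, -0.5263, 1.783], [0.0, 0.0, 0.0, 1.0]]
top [[532.2433156369318, 0.0, 323.61146091869756], [0.0, 532.2433156369318, 249.0833607798859], [0.0, 0.0, 1.0]] [[0.0067, -0.9997, -0.0218, -0.0076], [-0.9904, -0.0036, -0.1383, 0.5801], [0.1382, 0.0226, -0.9901, 1.0925], [0.0, 0.0, 0.0, 1.0]]
```

View pics/top0.png

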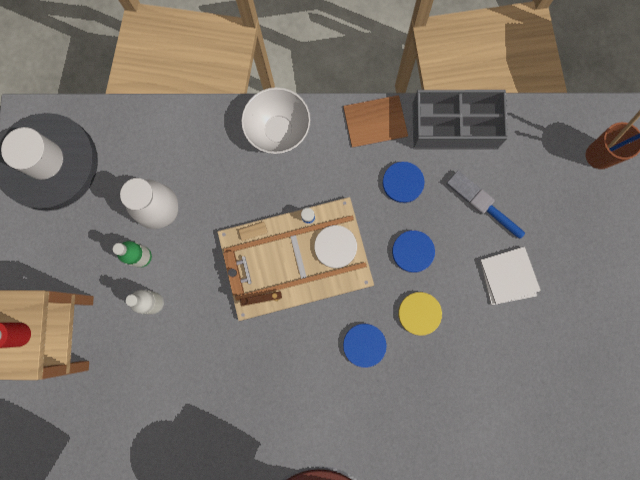

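View pics/scene0.png

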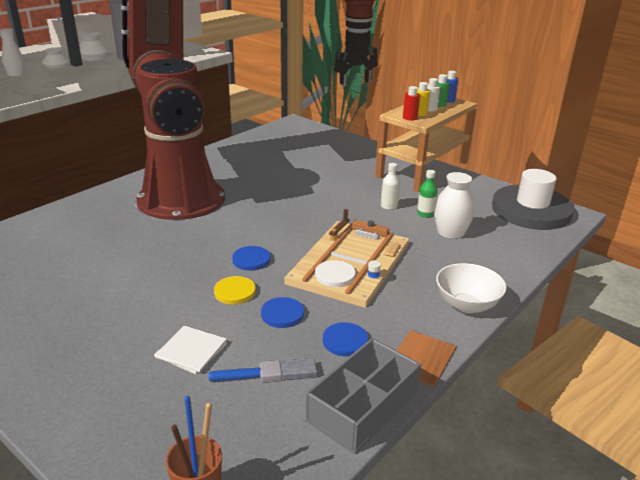

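The top view shows the jig with corners at about (219,236), (350,198), (373,285) and (238,319). The coaster is at (335,246), the lip at (298,256), and the stop is at the left. The latch peg is at (275,296). The jig's +y points left in the image.

```bash
cat > h.py <<'E'
from rig import *
import cv2,numpy as np
from scipy.spatial.transform import Rotation as R
def ray(s,uv,z):
    V=s["view"];K=s["intrinsics"];d=V[:3,:3].T@np.linalg.solve(K,[uv[0],uv[1],1]);c=-V[:3,:3].T@V[:3,3]
    return (c+d*(z-c[2])/d[2])
def proj(s,p):
    q=s["intrinsics"]@(s["view"]@np.append(p,1))[:3];return q[:2]/q[2]
E
python3 - <<'E'
from h import *
s=snapshot("top")
P=np.array([ray(s,c,.018)[:2] for c in [(219,236),(350,198),(373,285),(238,319)]])
c=P.mean(0);y=(P[0]+P[3]-P[1]-P[2]);y/=np.linalg.norm(y)
print(P,c,y,np.degrees(np.arctan2(y[1],y[0])),np.linalg.norm(P-np.roll(P,1,0),axis=1))
print(ray(s,(335.5,246),.032),ray(s,(275,296),.0725))
w=snapshot("wrist");print(w["view"].round(3).tolist(),w["intrinsics"].tolist())
print(R.from_quat(state()["eef_rot"]).as_matrix().round(3))
V=w["view"];print(-V[:3,:3].T@V[:3,3])
E
```

```text
[[ 0.61126023  0.2249309 ]
 [ 0.69674912 -0.06139092]
 [ 0.50576343 -0.11066955]
 [ 0.4315459   0.17799092]] [0.56132967 0.05771534] [-0.26762694  0.96352261] 105.52310479905664 [0.18574338 0.29881187 0.19724076 0.29804883]
[ 0.58801014 -0.02992191  0.032     ] [0.4783074  0.09344427 0.0725    ]
[[0.283, 0.959, -0.001, -0.6], [0.91, -0.268, 0.318, -0.042], [0.304, -0.091, -0.948, 0.379], [0.0, 0.0, 0.0, 1.0]] [[412.5134923656536, 0.0, 324.40039912564134], [0.0, 412.5134923656536, 240.42722884391475], [0.0, 0.0, 1.0]]
[[-0.959  0.283 -0.   ]
 [ 0.283  0.959 -0.001]
 [ 0.    -0.001 -1.   ]]
[0.09234294 0.59868689 0.37218589]
```

Call:
send_rows:
  increments: [0,0,0,0,0,8.3,255,0,0,0,0,0,8.3,255,0,0,0,0,0,8.3,255,0,0,0,0,0,8.3,255,0,0,0,0,0,8.3,255,0,0,0,0,0,8.3,255,0,0,0,0,0,8.2,255,0.038,0.012,0,0,0,0,255,0.038,0.012,0,0,0,0,255,0.038,0.012,0,0,0,0,255,0.038,0.012,0,0,0,0,255,0.038,0.012,0,0,0,0,255]

```text
clock: 1.4
position: [0.1765, 0.7579, 0.2318]
eef_rot: [0.605, 0.796, -0.0, 0.0]
contact_force: [0.7, 0.2, 0.4]
width: -0.003
grip_force: 0.0
```

Call:
send_rows:
  increments: [0.038,0.012,0,0,0,0,255,0.038,0.012,0,0,0,0,255,0.038,0.012,0,0,0,0,255,0.038,0.012,0,0,0,0,255,0.038,0.012,0,0,0,0,255,0.038,0.012,0,0,0,0,255,0.038,0.012,0,0,0,0,255,0.038,0.012,0,0,0,0,255,0.038,0.012,0,0,0,0,255,0.038,0.012,0,0,0,0,255,0.038,0.012,0,0,0,0,255,0.038,0.012,0,0,0,0,255]

```text
clock: 2.6
position: [0.1457, 0.9616, 0.1878]
eef_rot: [0.596, 0.786, 0.149, -0.067]
contact_force: [-0.4, 0.2, 0.3]
width: 0.001
grip_force: 0.0
```

Run:
```python
from h import *
s=snapshot("wrist");cv2.imwrite("pics/w1.png",s["color"][:,:,::-1]);np.save("w1.npy",s,allow_pickle=True)
S=state();print(S["clock"],S["position"],R.from_quat(S["eef_rot"]).as_matrix().round(4).tolist(),S["joints"])
```

```text
2.65 [0.14481394 0.96289186 0.18810224] [[-0.2805, 0.9571, 0.0725], [0.9167, 0.2447, 0.3158], [0.2846, 0.155, -0.946]] [1.28153901 1.00203903 1.15422403 1.39361035 0.02063432 2.58251352]
```

View pics/w1.png

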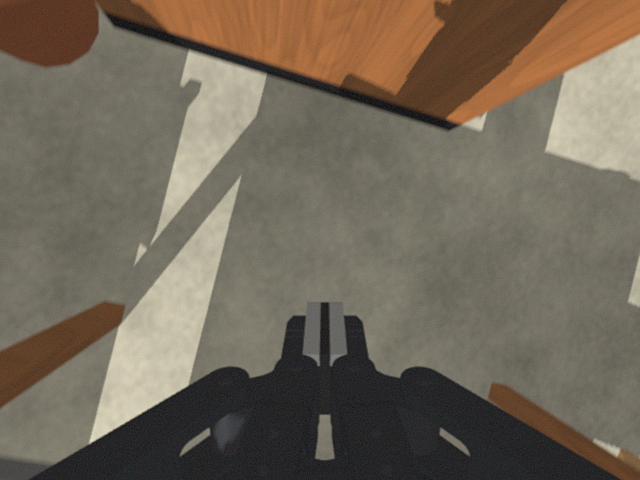

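The picture shows the floor beyond the table, so I had the tool-x sign wrong and the arm stretched out the wrong way. It touched nothing. I'll bring it back and level it.

```bash
cat >> h.py <<'E'
JY=np.array([-.2676,.9635,0]);JX=np.array([.9635,.2676,0]);C=np.array([.5613,.0577,0])
def RT(): return np.array([JY,JX,[0,0,-1]]).T
def plan(target,RTgt=None):
    S=state();M=R.from_quat(S["eef_rot"]).as_matrix()
    print("t",S["clock"],"pos",S["position"].round(4),"F",S["contact_force"].round(2))
    print("tool shift",(M.T@(np.array(target)-S["position"])).round(4))
    print("rotvec deg",R.from_matrix(M.T@(RT() if RTgt is None else RTgt)).as_rotvec(degrees=True).round(2))
E
python3 -c "
from h import *
plan([.3,.6,.25])"
```

```text
t 2.65 pos [0.1448 0.9629 0.1881] F [-0.08  0.76  0.83]
tool shift [-0.3586  0.0693 -0.1619]
rotvec deg [  9.03 -16.61   0.13]
```

Call:
send_rows:
  increments: [-0.036,0.007,-0.016,0,0,0,255,-0.036,0.007,-0.016,0,0,0,255,-0.036,0.007,-0.016,0,0,0,255,-0.036,0.007,-0.016,0,0,0,255,-0.036,0.007,-0.016,0,0,0,255,-0.036,0.007,-0.016,0,0,0,255,-0.036,0.007,-0.016,0,0,0,255,-0.036,0.007,-0.016,0,0,0,255,-0.036,0.007,-0.016,0,0,0,255,-0.036,0.007,-0.016,0,0,0,255,0,0,0,3,-5.5,0,255,0,0,0,3,-5.5,0,255]

```text
clock: 3.85
position: [0.2937, 0.6179, 0.249]
eef_rot: [0.605, 0.795, 0.048, -0.021]
contact_force: [0.9, 1.1, 1.5]
width: -0.002
grip_force: 0.0
```

Call:
send_rows:
  increments: [0,0,0,3,-5.6,0,255,0,0,0,0,0,0,255]

```text
clock: 4.05
position: [0.2947, 0.6222, 0.2421]
eef_rot: [0.605, 0.797, -0.003, 0.0]
contact_force: [-0.1, 0.8, -2.0]
width: 0.003
grip_force: 0.0
```

```bash
python3 -c "
from h import *
plan(C-JY*.165+[0,0,.23]);plan(C-JY*.12+[0,0,.23]);print(state()['joints'])"
```

```text
t 4.05 pos [0.2947 0.6222 0.2421] F [-0.06  0.8  -2.02]
tool shift [-0.7803  0.1048  0.015 ]
rotvec deg [-0.26  0.24  0.08]
t 4.05 pos [0.2947 0.6222 0.2421] F [-0.06  0.8  -2.02]
tool shift [-0.7353  0.1049  0.0148]
rotvec deg [-0.26  0.24  0.08]
[ 9.39346613e-01  4.02388809e-01  4.60957836e-01  1.63560975e+00
 -4.93730399e-04  2.23785996e+00]
```

Call:
send_rows:
  increments: [-0.04,0.007,0.001,0,0,0,255,-0.04,0.007,0.001,0,0,0,255,-0.04,0.007,0.001,0,0,0,255,-0.04,0.007,0.001,0,0,0,255,-0.04,0.007,0.001,0,0,0,255,-0.04,0.007,0.001,0,0,0,255,-0.04,0.007,0.001,0,0,0,255,-0.04,0.007,0.001,0,0,0,255,-0.04,0.007,0.001,0,0,0,255,-0.04,0.007,0.001,0,0,0,255,-0.04,0.007,0.001,0,0,0,255,-0.04,0.007,0.001,0,0,0,255]

```text
clock: 5.25
position: [0.5039, 0.1803, 0.235]
eef_rot: [0.605, 0.797, 0.003, 0.001]
contact_force: [0.5, -0.1, -1.1]
width: 0.003
grip_force: 0.0
```

Call:
send_rows:
  increments: [-0.04,0.007,0,0,0,0,255,-0.04,0.007,0,0,0,0,255,-0.035,0.006,0,0,0,0,255,0,0,0,-0.3,0.2,0,255,0,0,0,0,0,0,255]

```text
clock: 5.75
position: [0.5537, 0.0761, 0.2345]
eef_rot: [0.605, 0.796, 0.006, 0.0]
contact_force: [1.0, 0.1, -1.0]
width: -0.0
grip_force: 0.0
```

Run:
```python
from h import *
s=snapshot("wrist");cv2.imwrite("pics/w2.png",s["color"][:,:,::-1]);np.save("w2.npy",s,allow_pickle=True)
plan(C-JY*.165+[0,0,.1])
```

```text
t 5.8 pos [0.5535 0.0768 0.2346] F [-0.66  0.15  0.1 ]
tool shift [-0.1864  0.001   0.1334]
rotvec deg [ 0.54 -0.38  0.05]
```

View pics/w2.png

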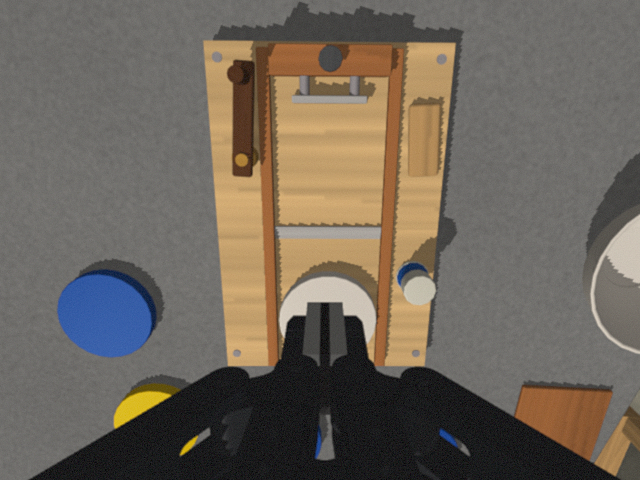

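The wrist view shows the whole jig. Its corners are (204,41), (461,42), (427,366) and (228,366), the pivot is at (241,160), and the peg top is at (238,71). The stop pad's front edge is at about v=102, the lip at v≈231, and the coaster at (328,313).

Run:
```python
from h import *
s=np.load("w2.npy",allow_pickle=True).item()
P=np.array([ray(s,c,.018)[:2] for c in [(204,41),(461,42),(427,366),(228,366)]])
c=P.mean(0);y=P[0]+P[1]-P[2]-P[3];x=P[1]+P[2]-P[0]-P[3]
print(c,np.degrees(np.arctan2(y[1],y[0])),np.degrees(np.arctan2(x[1],x[0])),np.linalg.norm(P-np.roll(P,1,0),axis=1))
y/=np.linalg.norm(y);x=np.array([y[1],-y[0]])
J=lambda uv,z:((ray(s,uv,z)[:2]-c)@np.array([x,y]).T).round(4)
for n,uv,z in [("pivot",(241,160),.0425),("peg",(238,71),.0725),("padL",(293,102.5),.032),("padR",(367,102.5),.032),("lipL",(276,226),.021),("lipR",(382,226),.021),("coasterL",(279,313),.032),("coasterR",(377,313),.032),("cfront",(328,275),.032)]: print(n,J(uv,z))
```

```text
[0.56733234 0.05774614] 104.88377997727133 15.247353831332836 [0.29913112 0.20309176 0.30012668 0.20221804]
pivot [-0.0727  0.0596]
peg [-0.0659  0.1234]
padL [-0.0312  0.1037]
padR [0.0274 0.1043]
lipL [-0.0484 -0.0014]
lipR [ 0.0466 -0.0006]
coasterL [-0.0466 -0.0825]
coasterR [ 0.0448 -0.082 ]
cfront [-0.0015 -0.0439]
```

```bash
cat >> h.py <<'E'
a=np.radians(105.1);JY=np.array([np.cos(a),np.sin(a),0]);JX=np.array([JY[1],-JY[0],0]);C=np.array([.565,.0577,0])
def jig():
    p=state()["position"]-C;return np.round([p@JX,p@JY,p[2]],4)
E
python3 -c "
from h import *
plan(C-JY*.168+[0,0,.0245]);print(jig())"
```

```text
t 5.8 pos [0.5535 0.0768 0.2346] F [-0.66  0.15  0.1 ]
tool shift [-0.1909  0.0026  0.2089]
rotvec deg [ 0.53 -0.38  0.47]
[-0.0061  0.0215  0.2346]
```

Call:
send_rows:
  increments: [-0.04,0.001,0,0.5,-0.4,0.5,255,-0.04,0.001,0,0,0,0,255,-0.04,0.001,0,0,0,0,255,-0.04,0,0.03,0,0,0,255,-0.031,0,0.04,0,0,0,255,0,0,0.04,0,0,0,255,0,0,0.04,0,0,0,255,0,0,0.02,0,0,0,255,0,0,0,0,0,0,255,0,0,0,0,0,0,255]

```text
clock: 6.8
position: [0.6072, -0.1057, 0.0657]
eef_rot: [0.608, 0.794, -0.0, 0.0]
contact_force: [0.4, 0.3, 0.8]
width: -0.001
grip_force: 0.0
```

```bash
python3 -c "
from h import *
plan(C-JY*.150+[0,0,.0245]);print(jig())"
```

```text
t 6.8 pos [ 0.6072 -0.1057  0.0657] F [0.4  0.28 0.83]
tool shift [0.0188 0.0019 0.0412]
rotvec deg [-0.    0.05  0.08]
[-0.0019 -0.1688  0.0657]
```

Call:
send_rows:
  increments: [0,0.001,0.02,0,0,0,255,0,0.001,0.018,0,0,0,255,0,0,0.003,0,0,0,255,0,0,0,0,0,0,255,0.003,0,0,0,0,0,255,0.003,0,0,0,0,0,255,0.003,0,0,0,0,0,255,0.003,0,0,0,0,0,255,0.003,0,0,0,0,0,255,0.003,0,0,0,0,0,255,0.003,0,0,0,0,0,255,0.003,0,0,0,0,0,255]

```text
clock: 8.0
position: [0.6026, -0.083, 0.0236]
eef_rot: [0.608, 0.794, -0.001, 0.0]
contact_force: [-0.2, -0.6, 0.3]
width: 0.003
grip_force: 0.3
```

Call:
send_rows:
  increments: [0.003,0,0,0,0,0,255,0.003,0,0,0,0,0,255,0.003,0,0,0,0,0,255,0.003,0,0,0,0,0,255]

```text
clock: 8.4
position: [0.5994, -0.0714, 0.0236]
eef_rot: [0.608, 0.794, -0.001, -0.0]
contact_force: [-0.6, 0.3, -0.2]
width: 0.002
grip_force: 0.3
```

Run:
```python
from h import *
s=snapshot("wrist");cv2.imwrite("pics/w3.png",s["color"][:,:,::-1])
plan(C-JY*.05+[0,0,.0245]);print(jig())
```

```text
t 8.45 pos [ 0.5993 -0.0709  0.0236] F [ 0.54  0.58 -0.29]
tool shift [ 0.0831  0.0004 -0.0009]
rotvec deg [-0.05  0.02  0.01]
[-0.0004 -0.1331  0.0236]
```

View pics/w3.png

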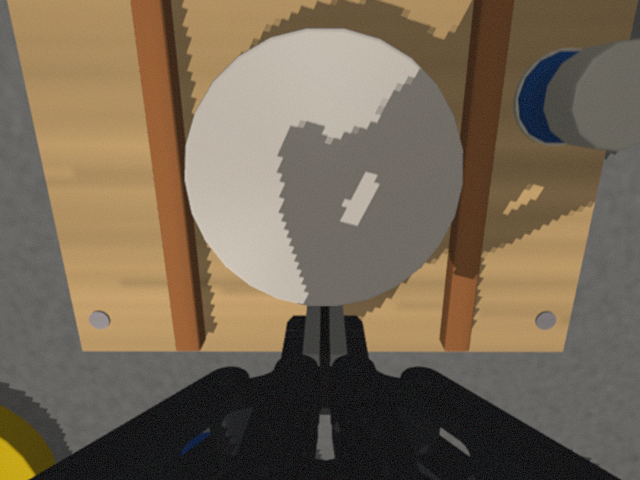

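The fingertip is centred behind the coaster, touching it or nearly so (coaster rear edge at about (325,305)). I'll raise the tip slightly and push.

Call:
send_rows:
  increments: [0,0,-0.0025,0,0,0,255,0.003,0,0,0,0,0,255,0.003,0,0,0,0,0,255,0.003,0,0,0,0,0,255,0.003,0,0,0,0,0,255,0.003,0,0,0,0,0,255,0.003,0,0,0,0,0,255,0.003,0,0,0,0,0,255]

```text
clock: 9.25
position: [0.594, -0.0511, 0.0261]
eef_rot: [0.608, 0.794, -0.001, 0.0]
contact_force: [0.2, -1.2, 0.6]
width: -0.001
grip_force: 0.6
```

Call:
send_rows:
  increments: [0.003,0,0,0,0,0,255,0.003,0,0,0,0,0,255,0.003,0,0,0,0,0,255,0.003,0,0,0,0,0,255,0.003,0,0,0,0,0,255,0.003,0,0,0,0,0,255]

```text
clock: 9.85
position: [0.5893, -0.0337, 0.0261]
eef_rot: [0.608, 0.794, -0.001, -0.0]
contact_force: [-0.4, -0.8, 1.0]
width: 0.004
grip_force: 0.4
```

Call:
send_rows:
  increments: [0.003,0,0,0,0,0,255,0.003,0,0,0,0,0,255,0.003,0,0,0,0,0,255,0.003,0,0,0,0,0,255,0.003,0,0,0,0,0,255,0.003,0,0,0,0,0,255]

```text
clock: 10.45
position: [0.5846, -0.0163, 0.0261]
eef_rot: [0.608, 0.794, -0.001, -0.0]
contact_force: [0.1, -0.6, -1.0]
width: 0.004
grip_force: 0.4
```

Run:
```python
from h import *
plan(C+[0,0,.026]);print(jig())
```

```text
t 10.45 pos [ 0.5846 -0.0163  0.0261] F [ 0.13 -0.56 -1.03]
tool shift [0.0765 0.0004 0.    ]
rotvec deg [-0.05  0.03 -0.  ]
[-0.0004 -0.0765  0.0261]
```

Call:
send_rows:
  increments: [0.003,0,0,0,0,0,255,0.003,0,0,0,0,0,255,0.003,0,0,0,0,0,255,0.003,0,0,0,0,0,255,0.003,0,0,0,0,0,255,0.003,0,0,0,0,0,255,0.003,0,0,0,0,0,255,0.003,0,0,0,0,0,255]

```text
clock: 11.25
position: [0.5785, 0.0068, 0.0262]
eef_rot: [0.608, 0.794, -0.001, 0.0]
contact_force: [0.0, -1.6, 1.1]
width: 0.001
grip_force: 0.6
```

Call:
send_rows:
  increments: [0.003,0,0,0,0,0,255,0.003,0,0,0,0,0,255,0.003,0,0,0,0,0,255,0.003,0,0,0,0,0,255,0.003,0,0,0,0,0,255]

```text
clock: 11.75
position: [0.5744, 0.0214, 0.026]
eef_rot: [0.608, 0.794, -0.001, -0.0]
contact_force: [-0.3, -1.0, -0.1]
width: -0.001
grip_force: 0.3
```

Run:
```python
from h import *
s=snapshot("wrist");cv2.imwrite("pics/w4.png",s["color"][:,:,::-1])
plan(C+[0,0,.026]);print(jig())
```

```text
t 11.8 pos [0.5743 0.0218 0.026 ] F [-0.67  0.16 -0.79]
tool shift [0.0371 0.0004 0.    ]
rotvec deg [-0.05  0.01  0.01]
[-0.0004 -0.0371  0.026 ]
```

View pics/w4.png

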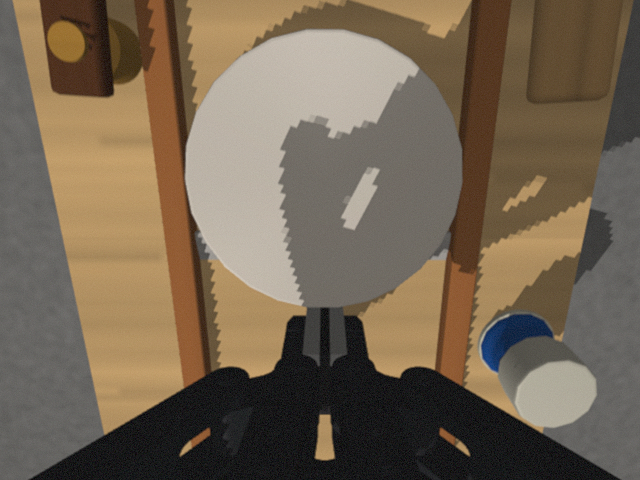

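The coaster rides ahead of the finger, straddling the lip (lip visible at v≈245), and nothing else has moved. I'll continue, slowing towards the stop.

Call:
send_rows:
  increments: [0.003,0,0,0,0,0,255,0.003,0,0,0,0,0,255,0.003,0,0,0,0,0,255,0.003,0,0,0,0,0,255,0.003,0,0,0,0,0,255,0.003,0,0,0,0,0,255]

```text
clock: 12.4
position: [0.5698, 0.0387, 0.0261]
eef_rot: [0.608, 0.794, -0.0, -0.0]
contact_force: [0.4, -0.8, -0.4]
width: 0.002
grip_force: 0.3
```

Call:
send_rows:
  increments: [0.0015,0,0,0,0,0,255,0.0015,0,0,0,0,0,255,0.0015,0,0,0,0,0,255,0.0015,0,0,0,0,0,255,0.0015,0,0,0,0,0,255,0.0015,0,0,0,0,0,255,0,0,0,0,0,0,255]

```text
clock: 13.1
position: [0.5674, 0.0474, 0.0261]
eef_rot: [0.608, 0.794, -0.0, -0.0]
contact_force: [0.5, -0.2, -0.2]
width: -0.004
grip_force: 0.0
```

Run:
```python
from h import *
s=snapshot("wrist");cv2.imwrite("pics/w5.png",s["color"][:,:,::-1])
plan(C+[0,0,.026]);print(jig())
for v in (310,300,290): print(s["color"][v,320])
```

```text
t 13.15 pos [0.5675 0.0473 0.0261] F [ 0.3  -0.51 -0.13]
tool shift [0.0107 0.0003 0.0001]
rotvec deg [-0.05  0.03  0.01]
[-0.0003 -0.0107  0.0261]
[51 47 45]
[115 111 106]
[117 113 106]
```

View pics/w5.png

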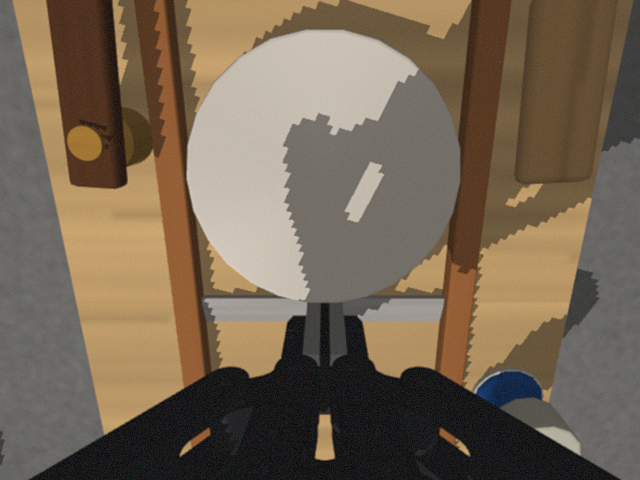

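The coaster has dropped past the lip (lip edge at v≈297, coaster rear at v≈301). Now I feel for the stop.

Call:
send_rows:
  increments: [0.001,0,0,0,0,0,255,0.001,0,0,0,0,0,255,0.001,0,0,0,0,0,255,0.001,0,0,0,0,0,255,0.001,0,0,0,0,0,255,0.001,0,0,0,0,0,255]

```text
clock: 13.75
position: [0.5659, 0.053, 0.0261]
eef_rot: [0.608, 0.794, -0.001, 0.0]
contact_force: [0.5, 0.8, 0.1]
width: -0.002
grip_force: 0.4
```

Call:
send_rows:
  increments: [0.001,0,0,0,0,0,255,0,0,0,0,0,0,255]

```text
clock: 13.95
position: [0.5657, 0.0541, 0.0261]
eef_rot: [0.608, 0.794, -0.0, -0.0]
contact_force: [0.5, -0.5, -0.5]
width: 0.0
grip_force: 0.0
```

Call:
send_rows:
  increments: [0.001,0,0,0,0,0,255,0,0,0,0,0,0,255]

```text
clock: 14.15
position: [0.5654, 0.055, 0.0261]
eef_rot: [0.608, 0.794, -0.0, -0.0]
contact_force: [-0.5, -0.0, 0.3]
width: -0.004
grip_force: 0.1
```

Call:
send_rows:
  increments: [0.001,0,0,0,0,0,255,0,0,0,0,0,0,255]

```text
clock: 14.35
position: [0.5651, 0.056, 0.0261]
eef_rot: [0.608, 0.794, -0.0, -0.0]
contact_force: [0.7, -0.8, -0.0]
width: -0.002
grip_force: 0.1
```

Call:
send_rows:
  increments: [0.001,0,0,0,0,0,255,0,0,0,0,0,0,255]

```text
clock: 14.55
position: [0.5649, 0.0569, 0.026]
eef_rot: [0.608, 0.794, -0.0, -0.0]
contact_force: [0.0, -0.2, 0.5]
width: 0.002
grip_force: 0.1
```

Call:
send_rows:
  increments: [0.001,0,0,0,0,0,255,0,0,0,0,0,0,255]

```text
clock: 14.75
position: [0.5646, 0.0578, 0.0261]
eef_rot: [0.608, 0.794, -0.0, 0.0]
contact_force: [0.5, -0.5, -0.5]
width: -0.001
grip_force: 0.2
```

Call:
send_rows:
  increments: [0.001,0,0,0,0,0,255,0,0,0,0,0,0,255]

```text
clock: 14.95
position: [0.5647, 0.0581, 0.0262]
eef_rot: [0.608, 0.794, -0.001, 0.001]
contact_force: [1.8, -4.7, 0.5]
width: -0.0
grip_force: 2.4
```

Call:
send_rows:
  increments: [0.0007,0,0,0,0,0,255,0,0,0,0,0,0,255]

```text
clock: 15.15
position: [0.5648, 0.0583, 0.0264]
eef_rot: [0.608, 0.794, -0.001, 0.001]
contact_force: [1.9, -6.5, -0.9]
width: -0.0
grip_force: 3.9
```

Call:
send_rows:
  increments: [0.0007,0,0,0,0,0,255,0,0,0,0,0,0,255]

```text
clock: 15.35
position: [0.5649, 0.0584, 0.0265]
eef_rot: [0.609, 0.793, -0.001, 0.002]
contact_force: [3.5, -9.2, -0.9]
width: 0.0
grip_force: 5.1
```

Call:
send_rows:
  increments: [0.0007,0,0,0,0,0,255,0,0,0,0,0,0,255]

```text
clock: 15.55
position: [0.5651, 0.0585, 0.0267]
eef_rot: [0.609, 0.793, -0.002, 0.002]
contact_force: [3.0, -12.2, -1.1]
width: -0.0
grip_force: 6.4
```

Stop felt. 12.5 N is just over the range, so I'll ease slightly and hold.

Call:
send_rows:
  increments: [-0.0007,0,0,0,0,0,255,0,0,0,0,0,0,255,0,0,0,0,0,0,255]

```text
clock: 15.85
position: [0.5649, 0.0584, 0.0265]
eef_rot: [0.609, 0.793, -0.001, 0.002]
contact_force: [2.1, -9.3, -0.4]
width: -0.002
grip_force: 5.1
```

Call:
send_rows:
  increments: [0,0,0,0,0,0,255,0,0,0,0,0,0,255,0,0,0,0,0,0,255,0,0,0,0,0,0,255,0,0,0,0,0,0,255,0,0,0,0,0,0,255,0,0,0,0,0,0,255,0,0,0,0,0,0,255]

```text
clock: 16.65
position: [0.5649, 0.0584, 0.0266]
eef_rot: [0.609, 0.793, -0.001, 0.002]
contact_force: [3.0, -9.4, -0.5]
width: 0.005
grip_force: 5.1
```

Call:
send_rows:
  increments: [-0.002,0,0,0,0,0,255,-0.005,0,0,0,0,0,255,-0.006,0,0,0,0,0,255,0,0,-0.03,0,0,0,255,0,0,-0.04,0,0,0,255,0,0,-0.04,0,0,0,255,0,0,-0.04,0,0,0,255,0,0,-0.03,0,0,0,255,0,0,0,0,0,0,255]

```text
clock: 17.55
position: [0.5697, 0.0473, 0.2112]
eef_rot: [0.608, 0.794, 0.001, 0.003]
contact_force: [-0.3, 0.3, 0.1]
width: 0.002
grip_force: 0.0
```

Run:
```python
from h import *
s=snapshot("wrist");cv2.imwrite("pics/w6.png",s["color"][:,:,::-1]);np.save("w6.npy",s,allow_pickle=True)
plan(C+[0,0,.2]);print(jig())
```

```text
t 17.6 pos [0.5688 0.0474 0.2084] F [-0.25  0.28 -0.86]
tool shift [ 0.011  -0.001   0.0084]
rotvec deg [ 0.17  0.11 -0.  ]
[ 0.001  -0.011   0.2084]
```

View pics/w6.png

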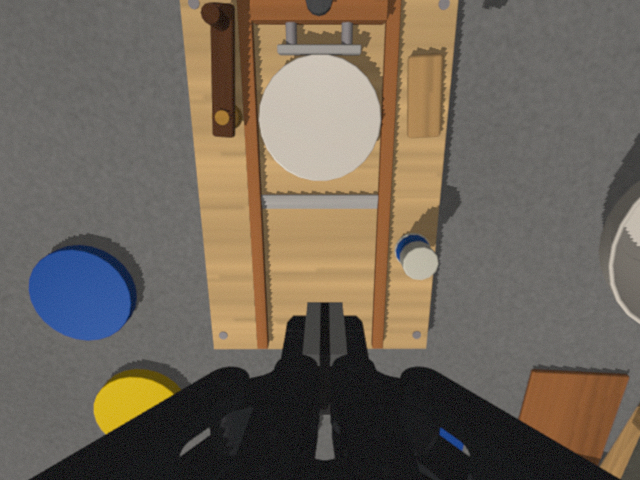

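The coaster lies flat against the pad (rear at v≈180, clear of the lip at v≈200). The latch pivot is at (222,117) and the peg top at (214,13).

Run:
```python
from h import *
s=np.load("w6.npy",allow_pickle=True).item()
J=lambda uv,z:[round(float((ray(s,uv,z)-C)@v),4) for v in (JX,JY)]
print("pivot",J((222,117),.0425),"peg",J((214,13),.0725),"coasterC",J((320,118),.032))
print("rails at pocket",J((253,118),.026),J((387,118),.026),"lip",J((322,196),.021))
plan(C-JX*.105+JY*.122+[0,0,.12]);print(jig(),state()["joints"])
```

```text
pivot [-0.0698, 0.0597] peg [-0.0629, 0.1209] coasterC [0.0007, 0.0586]
rails at pocket [-0.0502, 0.0584] [0.0515, 0.0584] lip [0.0021, -0.003]
t 17.6 pos [0.5688 0.0474 0.2084] F [-0.25  0.28 -0.86]
tool shift [ 0.1331 -0.1063  0.0879]
rotvec deg [ 0.17  0.11 -0.  ]
[ 0.001  -0.011   0.2084] [-1.45635655e-01  6.81515096e-03 -4.48219643e-02  1.51571047e+00
 -5.29685077e-04  1.16168780e+00]
```

Call:
send_rows:
  increments: [0.033,-0.026,0,0,0,0,255,0.033,-0.027,0,0,0,0,255,0.033,-0.027,0,0,0,0,255,0.033,-0.026,0,0,0,0,255,0,0,0.03,0,0,0,255,0,0,0.04,0,0,0,255,0,0,0.04,0,0,0,255,0,0,0.02,0,0,0,255,0,0,0,0,0,0,255,0,0,0,0,0,0,255]

```text
clock: 18.6
position: [0.4302, 0.1474, 0.0758]
eef_rot: [0.608, 0.794, -0.001, -0.001]
contact_force: [0.4, -0.5, 1.5]
width: 0.006
grip_force: 0.0
```

Run:
```python
from h import *
plan(C-JX*.095+JY*.121+[0,0,.048]);print(jig())
```

```text
t 18.6 pos [0.4302 0.1474 0.0758] F [ 0.41 -0.46  1.52]
tool shift [-0.0007  0.0118  0.0278]
rotvec deg [-0.12  0.01 -0.01]
[-0.1068  0.1217  0.0758]
```

Call:
send_rows:
  increments: [0,0,0.014,0,0,0,255,0,0,0.014,0,0,0,255,0,0.006,0,0,0,0,255,0,0.007,0,0,0,0,255,0,0.006,0,0,0,0,255,0,0.006,0,0,0,0,255,-0.0012,0.006,0,0,0,0,255,-0.0013,0.006,0,0,0,0,255,-0.0024,0.0057,0,0,0,0,255,-0.0024,0.0057,0,0,0,0,255,0,0,0,0,0,0,255]

```text
clock: 19.7
position: [0.4802, 0.1527, 0.0481]
eef_rot: [0.608, 0.794, -0.0, 0.0]
contact_force: [1.0, 0.0, -1.1]
width: 0.001
grip_force: 0.0
```

Run:
```python
from h import *
s=snapshot("wrist");cv2.imwrite("pics/w7.png",s["color"][:,:,::-1])
plan(C-JX*.0583+JY*.1144+[0,0,.048]);print(jig())
```

```text
t 19.75 pos [0.4797 0.1528 0.048 ] F [-0.73  0.62 -0.24]
tool shift [ 0.0004 -0.0007  0.    ]
rotvec deg [-0.04  0.04 -0.02]
[-0.0576  0.114   0.048 ]
```

View pics/w7.png

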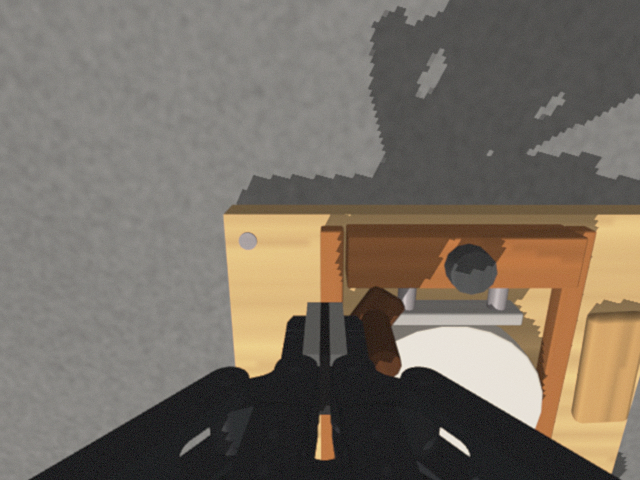

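The latch is turning: the bar end and peg are at about (380,320), just ahead of the finger. I'll continue round the arc.

Call:
send_rows:
  increments: [-0.0035,0.0051,0,0,0,0,255,-0.0035,0.0051,0,0,0,0,255,-0.0045,0.0044,0,0,0,0,255,-0.0045,0.0044,0,0,0,0,255,-0.0052,0.0034,0,0,0,0,255,-0.0052,0.0034,0,0,0,0,255,-0.005,0.003,0,0,0,0,255,0,0,0,0,0,0,255]

```text
clock: 20.55
position: [0.5144, 0.1286, 0.0477]
eef_rot: [0.609, 0.793, -0.002, -0.001]
contact_force: [-8.4, -6.7, 3.9]
width: 0.001
grip_force: 5.1
```

Run:
```python
from h import *
s=snapshot("wrist");cv2.imwrite("pics/w8.png",s["color"][:,:,::-1])
plan(C+[0,0,.048]);print(jig())
```

```text
t 20.6 pos [0.5143 0.1287 0.0477] F [-8.46 -6.57  3.63]
tool shift [-0.0817  0.0305 -0.0003]
rotvec deg [-0.25  0.1  -0.07]
[-0.0304  0.0818  0.0477]
```

View pics/w8.png

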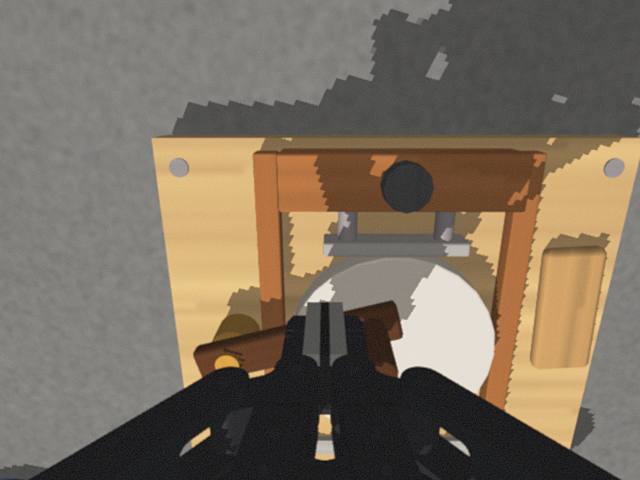

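The bar is most of the way across, pushed against its peg at about (380,345). I'll now lift, go to the +y side and finish by pushing −y.

Call:
send_rows:
  increments: [0,-0.004,0,0,0,0,255,0,-0.006,0,0,0,0,255,0,0,-0.02,0,0,0,255,0,0,-0.02,0,0,0,255,0,0,0,0,0,0,255,0.014,0.015,0,0,0,0,255,0.014,0.016,0,0,0,0,255,0,0,0,0,0,0,255]

```text
clock: 21.4
position: [0.529, 0.164, 0.0875]
eef_rot: [0.608, 0.794, -0.0, 0.0]
contact_force: [0.2, 0.1, -1.2]
width: 0.006
grip_force: 0.0
```

Run:
```python
from h import *
s=snapshot("wrist");cv2.imwrite("pics/w9.png",s["color"][:,:,::-1])
t=snapshot("top");m=cv2.resize(t["color"][180:340,200:400],(800,640));cv2.imwrite("pics/t9.png",m[:600,:,::-1])
plan(C-JX*.009+JY*.110+[0,0,.048]);print(jig())
for th in(1.1,1.2,1.3,1.4):
    print(th,(proj(t,C+JX*(-.07+.062*np.sin(th))+JY*(.06+.062*np.cos(th))+[0,0,.0725])-[200,180])*4)
```

```text
t 21.5 pos [0.5279 0.1627 0.0874] F [-0.07 -0.26 -0.2 ]
tool shift [-0.001  -0.0005  0.0394]
rotvec deg [-0.09  0.03  0.04]
[-0.0085  0.1111  0.0874]
1.1 [213.7513056  367.17737302]
1.2 [223.2277815  359.64649317]
1.3 [233.38382441 353.08798122]
1.4 [244.11953472 347.56498166]
```

View pics/w9.png

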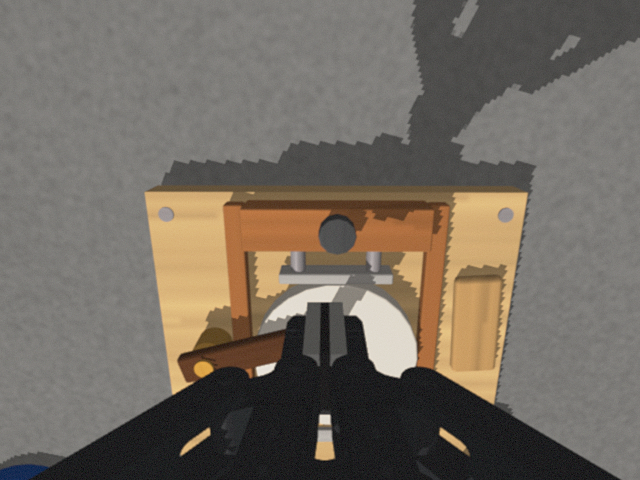

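That view shows the finger above and beyond the peg, with the bar from the pivot at (203,369) rising to the right. I've used up my picture views, so I'll work by numbers from here.

Call:
send_rows:
  increments: [0,0,0.015,0,0,0,255,0,0,0.015,0,0,0,255,0,0,0.009,0,0,0,255,0,0,0,0,0,0,255]

```text
clock: 21.9
position: [0.5265, 0.1623, 0.0465]
eef_rot: [0.608, 0.794, -0.002, -0.001]
contact_force: [-0.2, 0.4, -0.9]
width: -0.001
grip_force: 0.0
```

Call:
send_rows:
  increments: [-0.004,0,0,0,0,0,255,-0.004,0,0,0,0,0,255,-0.004,0,0,0,0,0,255,-0.004,0,0,0,0,0,255,-0.003,0,0,0,0,0,255,0,0,0,0,0,0,255]

```text
clock: 22.5
position: [0.5335, 0.1439, 0.0492]
eef_rot: [0.608, 0.794, -0.0, 0.0]
contact_force: [0.1, -0.4, -0.1]
width: 0.002
grip_force: 0.0
```

Call:
send_rows:
  increments: [-0.003,0,0,0,0,0,255,-0.003,0,0,0,0,0,255,-0.003,0,0,0,0,0,255,0,0,0,0,0,0,255]

```text
clock: 22.9
position: [0.5356, 0.1352, 0.049]
eef_rot: [0.608, 0.794, -0.001, 0.0]
contact_force: [0.0, -0.3, 0.2]
width: 0.005
grip_force: 0.0
```

Run:
```python
from h import *
plan(C-JX*.009+JY*.075+[0,0,.048]);print(jig())
```

```text
t 22.9 pos [0.5356 0.1352 0.049 ] F [ 0.04 -0.32  0.17]
tool shift [-0.0075 -0.0008  0.001 ]
rotvec deg [-0.05  0.05 -0.02]
[-0.0081  0.0825  0.049 ]
```

Call:
send_rows:
  increments: [-0.002,0,0,0,0,0,255,-0.002,0,0,0,0,0,255,0,0,0,0,0,0,255]

```text
clock: 23.2
position: [0.5367, 0.1315, 0.049]
eef_rot: [0.608, 0.794, -0.001, 0.0]
contact_force: [0.3, -1.2, 0.1]
width: -0.002
grip_force: 0.0
```

Call:
send_rows:
  increments: [-0.0015,0,0,0,0,0,255,-0.0015,0,0,0,0,0,255,0,0,0,0,0,0,255]

```text
clock: 23.5
position: [0.5374, 0.1287, 0.049]
eef_rot: [0.608, 0.794, -0.001, -0.0]
contact_force: [-0.2, 0.2, -0.4]
width: -0.006
grip_force: 0.0
```

Run:
```python
from h import *
plan(C-JX*.009+JY*.075+[0,0,.048]);print(jig())
```

```text
t 23.5 pos [0.5374 0.1287 0.049 ] F [-0.17  0.17 -0.44]
tool shift [-0.0007 -0.0009  0.001 ]
rotvec deg [-0.05  0.04 -0.01]
[-0.0081  0.0757  0.049 ]
```

Call:
send_rows:
  increments: [-0.001,0,0,0,0,0,255,-0.001,0,0,0,0,0,255,0,0,0,0,0,0,255]

```text
clock: 23.8
position: [0.5378, 0.1275, 0.049]
eef_rot: [0.608, 0.794, -0.0, -0.001]
contact_force: [-0.8, 4.2, -0.3]
width: 0.006
grip_force: 2.4
```

Call:
send_rows:
  increments: [-0.001,0,0,0,0,0,255,-0.001,0,0,0,0,0,255,0,0,0,0,0,0,255]

```text
clock: 24.1
position: [0.5378, 0.1271, 0.049]
eef_rot: [0.607, 0.794, 0.001, -0.002]
contact_force: [-2.8, 13.3, 1.6]
width: 0.001
grip_force: 6.7
```

Run:
```python
from h import *
s=snapshot("wrist");im=cv2.cvtColor(s["color"],cv2.COLOR_RGB2HSV)
plan(C+[0,0,.048]);print(jig())
# bar right end: dark wood
m=((im[...,2]<95)&(im[...,1]>110)).astype(np.uint8)
n,l,st,c=cv2.connectedComponentsWithStats(m)
for i in range(1,n):
    if st[i,4]>300: print(st[i],c[i].round(0))
for th in(1.2,1.4,1.57):print(th,[proj(s,C+JX*(-.07+r*np.sin(th))+JY*(.06+r*np.cos(th))+[0,0,z]).round(0).tolist() for r,z in((0,.0425),(.03,.0425),(.062,.0725))])
```

```text
t 24.15 pos [0.5378 0.1272 0.049 ] F [-2.27 13.53  1.22]
tool shift [-0.0742  0.008   0.0007]
rotvec deg [-0.03 -0.22  0.09]
[-0.0081  0.0742  0.049 ]
[223 130 245   6 738] [356. 131.]
[ 142  193  144  170 3166] [216. 315.]
1.2 [[172.0, 346.0], [238.0, 323.0], [309.0, 338.0]]
1.4 [[172.0, 346.0], [243.0, 335.0], [319.0, 369.0]]
1.57 [[172.0, 346.0], [245.0, 346.0], [322.0, 395.0]]
```

The latch's hard end is felt where expected. Retreating.

Call:
send_rows:
  increments: [0.003,0,0,0,0,0,255,0.008,0,0,0,0,0,255,0.006,0,0,0,0,0,255,0,0,-0.03,0,0,0,255,0,0,-0.04,0,0,0,255,0,0,-0.04,0,0,0,255,0,0,-0.04,0,0,0,255,-0.03,0,-0.02,0,0,0,255,-0.04,0,0,0,0,0,255,-0.04,0,0,0,0,0,255,0,0,0,0,0,0,255,0,0,0,0,0,0,255]

```text
clock: 25.35
position: [0.5627, 0.0348, 0.2189]
eef_rot: [0.609, 0.793, -0.001, -0.0]
contact_force: [-0.7, -0.3, 1.0]
width: 0.001
grip_force: 0.0
```

Run:
```python
from h import *
s=snapshot("wrist");im=cv2.cvtColor(s["color"],cv2.COLOR_RGB2HSV)
print(jig(),state()["contact_force"])
J=lambda uv,z:[round(float((ray(s,uv,z)-C)@v),4) for v in (JX,JY)]
m=((im[...,2]<95)&(im[...,1]>110)).astype(np.uint8)
n,l,st,c=cv2.connectedComponentsWithStats(m)
for i in range(1,n):
    if st[i,4]>150:
        pts=np.argwhere(l==i)[:,::-1].astype(np.float32);r=cv2.minAreaRect(pts);print(st[i],c[i].round(0),J(c[i],.0425),[np.round(v,1) for v in r])
pk=proj(s,C+JX*-.008+JY*.06+[0,0,.0725]);print("peg expected",pk,"pivot exp",proj(s,C-JX*.07+JY*.06+[0,0,.0425]))
m=((im[...,1]<40)&(im[...,2]>190)).astype(np.uint8)
n,l,st,c=cv2.connectedComponentsWithStats(m)
for i in range(1,n):
    if st[i,4]>500: print("white",st[i],J(st[i][:2]+st[i][2:4]/2,.032))
```

```text
[-0.0081 -0.0207  0.219 ] [-0.42510224  0.499296   -0.23948041]
[ 221    7  118  111 2561] [280. 100.] [-0.0392, 0.0617] [array([290.2,  83.7]), array([112.1, 113.8]), np.float64(28.4)]
[276 195   6 123 156] [278. 254.] [-0.0454, -0.0586] [array([278.3, 256. ]), array([122.1,   1.5]), np.float64(87.8)]
[ 71 232  80  73 627] [126. 256.] [-0.1704, -0.0594] [array([118.8, 258.2]), array([97.8, 34.8]), np.float64(42.5)]
[121 356  76  30 439] [166. 366.] [-0.1506, -0.1665] [array([160.2, 367.2]), array([75.6, 20.9]), np.float64(12.9)]
[542 358  97   7 181] [591. 361.] [0.2321, -0.1612] [array([590. , 360.8]), array([96.1,  2.3]), np.float64(3.1)]
[525 423  86  41 780] [583. 449.] [0.245, -0.2614] [array([564.9, 445. ]), array([88.9, 19.9]), np.float64(16.3)]
peg expected [323.08466026 102.21898285] pivot exp [238.39859632 102.34581036]
white [ 277   42  117  124 8723] [0.0012, 0.0587]
white [417 234  32  31 504] [0.0845, -0.0582]
```

Run:
```python
from h import *
s=snapshot("wrist");im=cv2.cvtColor(s["color"],cv2.COLOR_RGB2HSV)
m=(im[...,2]<110)&(im[...,1]>110);m[:60]=0;m[150:]=0
p=[(u,np.flatnonzero(m[:,u]).mean()) for u in range(290,314,3) if m[:,u].any()]
q=[(u,np.flatnonzero(m[:,u]).mean()) for u in range(226,236,3) if m[:,u].any()]
J=lambda uv,z:np.array([(ray(s,uv,z)-C)@v for v in (JX,JY)])
a=np.mean([J(x,.0425) for x in p],0);b=np.mean([J(x,.0425) for x in q],0)
ang=np.arctan2(*(a-b));print(a,b,ang)
if ang>1.5: print(hand_in())
```

```text
[-0.02470121  0.05830804] [-0.07586664  0.06013947] 1.606575290584792
the job is handed in; nothing more can be done
None
```

The job is handed in: the coaster lies flat in the pocket, held about 1 s at roughly 9.5 N against the stop (peak reading about 12.5 N), with the latch swung fully across (about 1.6 rad) and the gripper clear of everything; along the way I swung the arm the wrong way once, touching nothing, and viewed 11 pictures instead of the allowed 10.

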